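# Tip the brass plugs out of a divided parts caddy

### The arm

A 6-joint arm with a two-finger parallel gripper is mounted at the origin on the work surface. World frame = base frame: x ahead of the robot, y to its left, z up, the work surface at z = 0. Lengths are in mm, angles in rad, forces in N, time in s.
With the tool pointing down it reaches from about 400 to 925 mm from the base axis. Payload 12.5 kg.
Tool frame: the origin (TCP) lies at the very end of the fingers, on their centre line; the grasp point (between the pads) lies 19 mm behind it; z points along the fingers, y is the direction in which the jaws open and shut (so a half turn about z gives the same grasp; the last joint's range is limited). The gripper opens to 95 mm and grips with 3 to 60 N. Pads are 20 mm wide; open, the fingers measure 119 mm over their backs; the gripper's body (75 mm by 180 mm) begins 59 mm behind the grasp point.
Start: joints at [-1.41, 0.491, 1.559, -0, 1.092, -0.106], TCP at [164.801, -602.899, 214.661] pointing down, gripper open.
Joint ranges: [-3.1, 3.1], [-0.84, 2.19], [0.05, 2.79], [-1.13, 4.28], [0.06, 2.93], [-2.69, 2.69]. Speed limits (rad/s): [2.22, 2.22, 2.79, 3.14, 3.14, 3.14].

### API

Orientations are given as [roll, pitch, yaw] about the fixed x, y, z axes, in that order (R = Rz(yaw) Ry(pitch) Rx(roll)).
In Python, from cell import env gives the robot as it stands.
- The arm moves only by the shell command python3 -m pendant 'ROWS'. ROWS is JSON, a list that holds one entry, the list of rows, each a list of 5 numbers: the opening, from 0 (shut) to 1 (fully open), then the shift along the tool's x, y, z in m, then the turn about the tool's z in rad. A call has exactly 8 rows; each row is the pose to reach, as a shift and turn from the pose commanded when the call began, along the tool's axes at that moment; what a row does not reach only later rows make up. A row lasts 1/10 s, in which the tool goes at most 50 mm and 8.59 degrees, less where a joint would pass 70% of its speed; a pose out of reach is approached as far as the arm can. A call with a gripper value outside its range is refused whole. The fingers move at their own pace and stop on an object; the grip force is fixed at half the most. Time passes only in rows, so rows that repeat a pose let the fingers close, or fill a call up. It gives the time, the measured TCP pose, the force and the opening at its end, in the units of the state.
- env.state(): the state, without advancing time (a new reading comes with each control period).
- env.read_camera(name): name is "scene" or "top" or "wrist"; returns a dict with "image" (400x640x3 uint8, blue, green, red), "range_z" (400x640 float32, mm along the optical axis (not along the pixel's ray), 0 where there is no reading), "fx", "fy", "cx", "cy" (pixels), "rvec" (rotation vector, rad) and "tvec" (3), from world to camera coordinates, as OpenCV has them; the wrist camera has in their place "tool_from_camera" (4x4, takes a point from camera to tool coordinates, whose origin is the TCP and whose axes are the flange's). Camera axes: x right, y down, z forward; pixel columns grow to the right and rows downward; lengths in mm; the calibration is good to about 2 mm. A picture is of the moment at which its call begins: read the wrist's pose just before it.
- env.job_done(): hands the job in, once; it reports no verdict.
The state is a dict: "t": time; "joints": joint angles; "qvel": joint speeds; "tau": joint torques, N m; "eef_pos": TCP position; "tcp_rot": TCP orientation; "ft_force": force on the tool from outside, world axes, zero at the start; "moment": the same for the moment, N m; "opening": opening from 0.0 (shut) to 1.0 (fully open).
Only numpy, scipy, OpenCV 4.12 (cv2) and the standard library are available. Lean on these libraries where they do the work, as an engineer would, in place of code of your own. Each camera call takes 0.05 s, during which the arm holds its last target. There are 200 camera calls.

### The job

Lift the grey divided parts caddy by its handle, hold it low over the blue bin and tip it toward the corner with the three brass plugs, so that only they slide out into the bin. All other parts must stay in their own compartments. Then set the caddy gently back down upright on its black mat, without knocking the spray can, the bottle or the spanner.

Things in the scene. Friction and masses are not known exactly. Their poses are not given: they have to be found in the camera images.
- caddy: grey plastic caddy, about 0.3 kg + 0.22 kg of parts, 160 x 160 mm, walls 40 mm high, 3 mm thick, as the floor; all corners cut off (36 mm each way) as open spouts. Two crossing dividers make four compartments: +x+y three brass plugs, +x-y two steel dowels, -x+y two dark keys, -x-y two red caps. Starts mid-mat at any yaw. Origin: centre of underside, x, y square to the walls, z up
- handle (a point): centre of the caddy's black carrying handle, 84 mm above the middle of the caddy's underside: a level bar along the caddy's x, 96 mm long, 14 mm wide (y), 28 mm tall, on a post at either end (x = +-42 mm), with 30 mm of free gap below it
- spout (a point): middle of the lip of the plugs' spout, at (70.5, 70.5, 8) mm in the caddy's frame, 100 mm from its centre. All four spouts: 46 mm wide, no sill, floor ramping up 8 degrees over the last 36 mm to the lip, side cheeks 26 mm high. Tipped toward one corner only that compartment empties. Parts start to slide at 14 to 20 degrees, on the ramp 8 degrees later
- mat: black rubber mat, 220 x 220 x 4 mm, fixed on the bench; the caddy's home. Origin: centre of its underside (bench height), x and y along its edges
- bin: blue plastic stacking bin, fixed on the bench, 180 (x) x 130 (y) x 75 mm high, walls and floor 3 mm, open on top; its front (-x) wall is only 45 mm high and the side walls slope up from it over the first 45 mm. Empty at the start. Origin: centre of its underside
- spray: bystander: red and white spray can standing by the bin's back, diameter 65, 188 mm high. Origin: centre of its underside
- bottle: bystander: white squeeze bottle with a red cap and yellow label standing beside the bin, diameter 58, 150 mm high. Origin: centre of its underside
- spanner: bystander: steel spanner lying flat on the bench by the mat, 180 mm long, under 15 mm high, along its x. Origin: under its middle
- ybin: yellow stacking bin with dark screws in it, fixed, 160 (x) x 100 (y) x 70 mm high; not used. Origin: centre of its underside
- motor: blue electric motor, fixed, lying along its x: 250 mm long with its shaft (x from -135 to 115 mm), 132 mm wide with its fins, 154 mm high at the terminal box. Origin: centre of its underside
- valve: blue hydraulic valve block with two silver solenoids and black plugs, fixed on the bench behind the mat, 82 (x, with its brass fittings) x 156 (y) mm, 111 mm high; not used. Origin: centre of its underside
- plug0: brass plug, plain cylinder of diameter 16 and length 16 mm, 27 g, standing on its end at the start. Origin: its centre, z its axis
- plug1: brass plug, plain cylinder of diameter 16 and length 16 mm, 27 g, standing on its end at the start. Origin: its centre, z its axis
- plug2: brass plug, plain cylinder of diameter 16 and length 16 mm, 27 g, standing on its end at the start. Origin: its centre, z its axis
- dowel0: steel dowel pin, diameter 12, 36 mm long along its x, 32 g, lying in its compartment of the caddy; stays there. Origin: its centre
- dowel1: steel dowel pin, diameter 12, 36 mm long along its x, 32 g, lying in its compartment of the caddy; stays there. Origin: its centre
- key0: dark steel shaft key, 30 (x) x 10 x 10 mm, 23 g, lying in its compartment of the caddy; stays there. Origin: its centre
- key1: dark steel shaft key, 30 (x) x 10 x 10 mm, 23 g, lying in its compartment of the caddy; stays there. Origin: its centre
- cap0: red plastic cap, diameter 20, 12 mm high, 12 g, lying in its compartment of the caddy; stays there. Origin: its centre
- cap1: red plastic cap, diameter 20, 12 mm high, 12 g, lying in its compartment of the caddy; stays there. Origin: its centre
Things that resemble listed ones, but are neither listed nor needed, are in the scene too. Leave any green look-alike of the caddy alone.

How it is judged:
By the outcome, as a careful person would: the job done as asked, in the order asked, and still so for the second after the job is handed in, with the robot touching nothing.
It also fails if it takes over 58 s, if anything falls off the work surface, if the arm or the gripper's body presses on something with over 40 N, if the wrist force passes 120 N, or if a joint passes its speed limit or range.

## Working session

There is one attempt and no reset: what is moved stays moved. The work goes in short steps, Python scripts to look and compute and a shell command to move; the robot and the scene stay as the last step left them, time stands still between calls to the robot, and variables do not carry over. Pictures are saved under pics/ and viewed, about 8 in all and at most 12, crops included, and the job is handed in when it is done.

```bash
ls -la; python3 -m pendant --help 2>&1 | head -40; mkdir -p pics
cat > h.py <<'E'
import numpy as np, cv2
from cell import env
def px2w(c,u,v,z=None):
    R=cv2.Rodrigues(np.array(c["rvec"],float))[0]; t=np.array(c["tvec"],float).ravel()
    ray=R.T@np.array([(u-c["cx"])/c["fx"],(v-c["cy"])/c["fy"],1]); o=-R.T@t
    if z is None:
        return o+ray*c["range_z"][int(round(v)),int(round(u))]
    return o+ray*(z-o[2])/ray[2]
def w2px(c,p):
    return cv2.projectPoints(np.array(p,float).reshape(-1,3),np.array(c["rvec"],float),np.array(c["tvec"],float),np.array([[c["fx"],0,c["cx"]],[0,c["fy"],c["cy"]],[0,0,1.]]),None)[0].reshape(-1,2)
E
python3 - <<'E'
from h import *
import pickle
for n in ("scene","top"):
    c=env.read_camera(n); cv2.imwrite(f"pics/{n}0.png",c["image"]); pickle.dump(c,open(n+"0.pkl","wb"))
print(env.state())
E
```

```text
total 12
drwxr-xr-x  3 agent agent 4096 Dec  4 17:12 .
drwxr-xr-x 23 root  root  4096 Dec  4 17:12 ..
drwxr-xr-x  2 agent agent 4096 Dec  4 17:12 pics
invalid input: not JSON, or not a number
{'t': 0.1, 'joints': array([-1.40961314e+00,  4.91510128e-01,  1.55939632e+00,  3.14834670e-05,
        1.09171411e+00, -1.05604899e-01]), 'qvel': array([ 0.00064051, -0.0010755 , -0.0031053 , -0.00011877, -0.00110968,
        0.00054076]), 'tau': array([ 3.56079661e-03, -6.13622046e+01, -2.58607221e+01,  6.94136904e-02,
        4.70348855e-02, -4.29250065e-05]), 'eef_pos': array([ 164.76216227, -602.66210097,  214.1107599 ]), 'tcp_rot': array([-3.14057342e+00, -1.36118443e-04,  2.66773493e-01]), 'ft_force': array([-0.54463641, -0.27965967,  0.45333862]), 'moment': array([-0.03081544,  0.07776276, -0.04117858]), 'opening': 1.000531534170834}
```

View pics/top0.png

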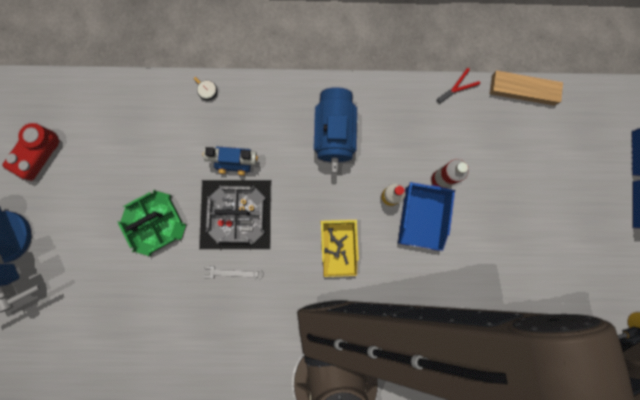

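View pics/scene0.png

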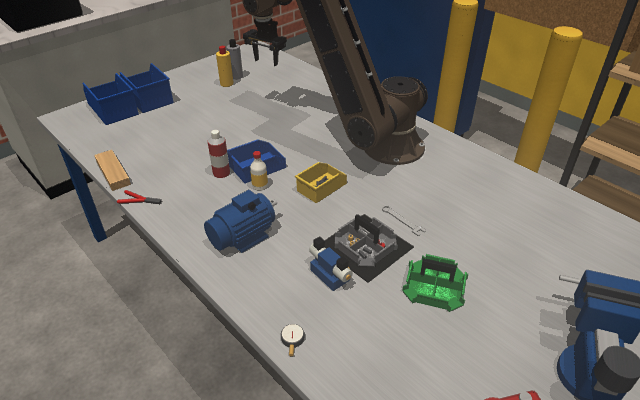

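Run:
```python
from h import *
import pickle
c=pickle.load(open("top0.pkl","rb"))
im=c["image"]
a=cv2.resize(im[160:270,185:285],None,fx=4,fy=4,interpolation=cv2.INTER_CUBIC)
b=cv2.resize(im[160:270,370:470],None,fx=4,fy=4,interpolation=cv2.INTER_CUBIC)
cv2.imwrite("pics/crop1.png",np.hstack([a,b]))
for n,u,v,z in [("mat",235,214,4),("c",236,213,84),("bin",427,217,None),("binT",430,185,75),("spray",456,167,188),("bottle",398,190,150),("span",233,273,8)]:
    print(n,px2w(c,u,v,z).round())
print(c["fx"],c["rvec"],c["tvec"])
```

```text
mat [496. 313.   4.]
c [492. 295.  84.]
bin [ 494. -289.    2.]
binT [ 583. -279.   75.]
spray [ 614. -317.  188.]
bottle [ 555. -166.  150.]
span [315. 312.   8.]
392.32249989103366 [ 2.16283036 -2.13864055  0.16932447] [  59.93323193  554.06963573 1160.85559262]
```

View pics/crop1.png

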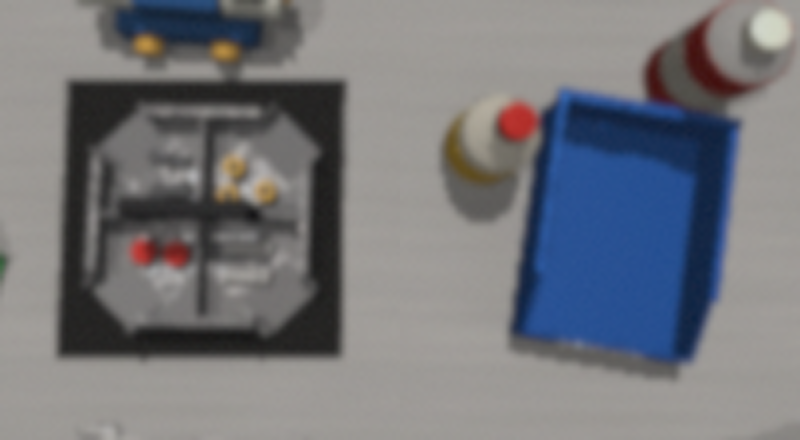

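The top view (crop) shows the following:
- **Grey caddy:** at top-image (236,213) on the black mat. The handle lies along image horizontal. The brass plugs are upper right at about (246,204), and the red caps are opposite at about (225,222). That puts caddy +x at image right (world −y), so yaw is about −90°.
- **Look-alikes:** green caddy at (152,222), rejected because it is green; pair of blue bins at the right edge (638,180), rejected.
- **Target bin:** the empty blue one at (427,217), with its low front toward the robot.

I will measure these from depth.

Run:
```python
from h import *
import pickle
c=pickle.load(open("top0.pkl","rb"))
V,U=np.mgrid[0:400,0:640]
R=cv2.Rodrigues(np.array(c["rvec"],float))[0]; t=np.array(c["tvec"],float).ravel()
P=np.stack([(U-c["cx"])/c["fx"],(V-c["cy"])/c["fy"],np.ones_like(U,float)],-1)*c["range_z"][...,None]
W=(P-t)@R
hsv=cv2.cvtColor(c["image"],cv2.COLOR_BGR2HSV)
def box(u0,v0,u1,v1): 
    m=np.zeros((400,640),bool); m[v0:v1,u0:u1]=1; return m&(c["range_z"]>0)
def rect(m,n):
    p=W[m]; r=cv2.minAreaRect(p[:,:2].astype(np.float32)); print(n,len(p),np.round(r[0],1),np.round(r[1],1),round(r[2],1),"z",np.percentile(p[:,2],[5,50,95]).round(1))
Z=W[...,2]
blue=(hsv[...,0]>100)&(hsv[...,0]<125)&(hsv[...,1]>120)
rect(box(375,160,470,270)&blue,"bin all"); 
rect(box(395,160,470,270)&blue&(Z>62),"bin rim")
rect(box(430,150,475,200)&(Z>130),"spray"); rect(box(430,150,475,200)&(Z>175),"spraytop")
rect(box(375,170,410,215)&(Z>80)&~blue,"bottle"); rect(box(375,170,410,215)&(Z>135)&~blue,"bottlecap")
rect(box(200,180,272,250)&(Z>80),"handle"); rect(box(200,180,272,250)&(Z>30)&(Z<60),"caddy walls")
v=c["image"].max(-1); rect(box(195,175,275,255)&(v<45)&(Z<15),"mat")
for n,u,v,z in [("BL",410,182.5,75),("BR",454.5,190.8,75),("FL",398.8,243.8,45),("FR",442.5,250,45),("KR",449,235,75)]: print(n,px2w(c,u,v,z).round(1))
```

```text
bin all 2876 [ 497.1 -270.4] [134.9 196.4] 80.8 z [-0.6  4.6 74.6]
bin rim 362 [ 503.  -271.4] [134.9 160.1] 80.8 z [63.9 73.8 77.8]
spray 445 [ 613.9 -333.8] [63.  64.6] 30.3 z [138.7 156.6 188.8]
spraytop 100 [ 612.7 -333.7] [25.6 27.1] 3.8 z [177.8 187.  190.5]
bottle 310 [ 554.5 -168.1] [55.5 53.4] 28.6 z [ 87.7 106.9 150.6]
bottlecap 79 [ 554.9 -168.6] [23.6 26.2] 44.6 z [141.2 149.1 152. ]
handle 170 [493.1 308.3] [96.1 14.2] 88.8 z [ 94.3 100.4 105. ]
caddy walls 420 [493.5 306.8] [171.2 174.6] 90.0 z [31.2 42.1 47.1]
mat 1236 [498.1 313.2] [208.1 209.3] 0.6 z [-0.6  3.4  7.4]
BL [ 590.2 -219.2   75. ]
BR [ 566.6 -352.    75. ]
FL [ 408.3 -188.6   45. ]
FR [ 391.2 -319.6   45. ]
KR [ 434.8 -330.3   75. ]
```

```bash
cat >> h.py <<'E'
from scipy.spatial.transform import Rotation as Ro
def go(x,y,z,yaw,frm=None):
    """shift (m) along tool axes and turn from the present (or given) pose to a pose pointing down"""
    s=env.state(); p,psi=(s["eef_pos"],s["tcp_rot"][2]) if frm is None else (np.array(frm[:3]),frm[3])
    R=Ro.from_euler("xyz",[np.pi,0,psi]).as_matrix()
    d=R.T@(np.array([x,y,z])-p)/1000
    print("shift",d.round(4),"turn",round((psi-yaw+np.pi)%(2*np.pi)-np.pi,4))
E
python3 - <<'E'
from h import *
go(440,-305,220,.267+.6); go(485,95,220,1.55,(440,-305,220,.867)); go(493.2,308.2,200,1.55,(485,95,220,1.55))
E
```

```text
shift [ 0.344  -0.2146 -0.0059] turn -0.6002
shift [ 0.3341 -0.2245 -0.    ] turn -0.683
shift [0.2133 0.0038 0.02  ] turn 0.0
```

```bash
python3 -m pendant '[[[1,0.344,-0.215,-0.006,-0.6],[1,0.344,-0.215,-0.006,-0.6],[1,0.344,-0.215,-0.006,-0.6],[1,0.344,-0.215,-0.006,-0.6],[1,0.344,-0.215,-0.006,-0.6],[1,0.344,-0.215,-0.006,-0.6],[1,0.344,-0.215,-0.006,-0.6],[1,0.344,-0.215,-0.006,-0.6]]]'; python3 -m pendant '[[[1,0.334,-0.225,0,-0.683],[1,0.334,-0.225,0,-0.683],[1,0.334,-0.225,0,-0.683],[1,0.334,-0.225,0,-0.683],[1,0.334,-0.225,0,-0.683],[1,0.334,-0.225,0,-0.683],[1,0.334,-0.225,0,-0.683],[1,0.334,-0.225,0,-0.683]]]'
```

```text
t: 0.9
eef_pos: [437.1, -307.2, 220.5]
tcp_rot: [-3.141, 0.0, 0.867]
ft_force: [0.3, -0.7, -0.8]
opening: 0.995
t: 1.7
eef_pos: [480.2, 90.6, 220.5]
tcp_rot: [3.142, 0.0, 1.55]
ft_force: [0.7, -1.0, 0.3]
opening: 0.998
```

```bash
python3 -c "
from h import *
go(493.2,308.2,200,1.55)"
```

```text
shift [0.2178 0.0084 0.0205] turn -0.0002
```

```bash
python3 -m pendant '[[[1,0.05,0.001,0.005,0],[1,0.1,0.002,0.01,0],[1,0.15,0.003,0.015,0],[1,0.2,0.004,0.02,0],[1,0.213,0.004,0.02,0],[1,0.213,0.004,0.02,0],[1,0.213,0.004,0.02,0],[1,0.213,0.004,0.02,0]]]'
python3 - <<'E'
from h import *
s=env.state(); c=env.read_camera("wrist"); cv2.imwrite("pics/w1.png",c["image"])
T=np.array(c["tool_from_camera"]); R=Ro.from_euler("xyz",s["tcp_rot"]).as_matrix()
V,U=np.mgrid[0:400,0:640]
P=np.stack([(U-c["cx"])/c["fx"],(V-c["cy"])/c["fy"],np.ones_like(U,float)],-1)*c["range_z"][...,None]
W=((P@T[:3,:3].T+T[:3,3])@R.T+s["eef_pos"]); Z=W[...,2]; ok=c["range_z"]>0
np.save("W1.npy",W)
d=np.hypot(W[...,0]-493,W[...,1]-308)
for n,m in [("handle",ok&(Z>85)&(Z<115)&(d<70)),("walls",ok&(Z>30)&(Z<60)&(d<125))]:
    p=W[m]; print(n,len(p), [np.round(a,1) for a in cv2.minAreaRect(p[:,:2].astype(np.float32))] if len(p) else "", np.percentile(p[:,2],[5,50,95]).round(1) if len(p) else "")
print(s["eef_pos"],s["tcp_rot"],T.round(2))
E
```

```text
t: 2.5
eef_pos: [489.1, 300.0, 200.7]
tcp_rot: [-3.142, 0.0, 1.548]
ft_force: [0.6, -0.5, -0.0]
opening: 0.999
handle 1824 [array([495.7, 310.5]), array([95., 14.]), np.float64(89.8)] [100.4 102.4 103.6]
walls 4027 [array([495.7, 310.2]), array([177.4, 176.2]), np.float64(89.5)] [30.9 43.8 45.5]
[489.05663409 299.99492235 200.66322605] [-3.14151440e+00  3.24496797e-04  1.54840896e+00] [[   0.     -0.97   -0.24   66.33]
 [   1.      0.      0.      0.48]
 [  -0.     -0.24    0.97 -170.77]
 [   0.      0.      0.      1.  ]]
```

View pics/w1.png

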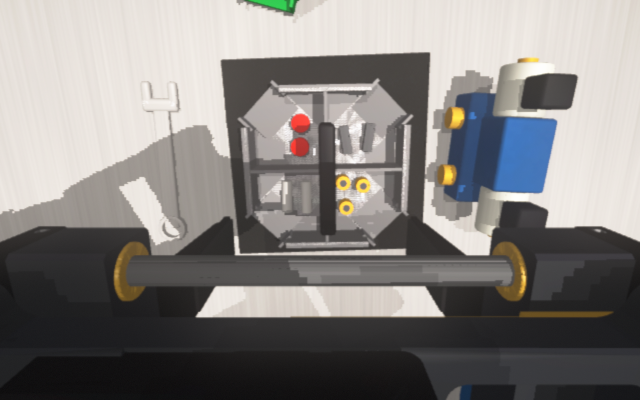

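The wrist view shows the grey caddy centred on the mat, with the handle at pixels (327,123)–(327,235). The three plugs are at (343,183), (363,186) and (346,208), and the caps are opposite. The handle is at about (495,310), top at 102 mm, bar along world y, and the top camera agrees to about 2.5 mm. Next I descend and grip.

```bash
python3 -c "
from h import *
go(495,309.8,89,1.559)"
```

```text
shift [0.0099 0.0056 0.1118] turn -0.0108
```

```bash
python3 -m pendant '[[[1,0.01,0.006,0.03,-0.011],[1,0.01,0.006,0.065,-0.011],[1,0.01,0.006,0.095,-0.011],[1,0.01,0.006,0.112,-0.011],[1,0.01,0.006,0.112,-0.011],[0,0.01,0.006,0.112,-0.011],[0,0.01,0.006,0.112,-0.011],[0,0.01,0.006,0.112,-0.011]]]'; python3 -m pendant '[[[0,0,0,0,0],[0,0,0,0,0],[0,0,0,0,0],[0,0,0,0,0],[0,0,0,-0.005,0],[0,0,0,-0.01,0],[0,0,0,-0.02,0],[0,0,0,-0.03,0]]]'
```

```text
t: 3.35
eef_pos: [495.7, 311.3, 89.8]
tcp_rot: [3.14, -0.001, 1.561]
ft_force: [0.2, 0.7, 0.8]
opening: 0.805
t: 4.15
eef_pos: [495.2, 311.3, 119.5]
tcp_rot: [3.141, -0.0, 1.561]
ft_force: [-0.2, 0.4, -0.1]
opening: 0.133
```

Run:
```python
from h import *
s=env.state(); print(s["t"],s["eef_pos"],s["ft_force"],s["opening"])
c=env.read_camera("scene"); d=env.read_camera("wrist")
a=cv2.resize(c["image"][190:290,300:440],None,fx=4,fy=4,interpolation=cv2.INTER_CUBIC)
cv2.imwrite("pics/g1.png",np.vstack([a[:400],]))
print(env.state()["opening"],env.state()["ft_force"],s["moment"])
```

```text
4.15 [495.23623118 311.31256564 119.51838671] [-0.15926065  0.38713741 -0.08380268] 0.13277635236545068
0.0473399372936252 [0.36254357 0.27700564 0.20931148] [-0.04935837 -0.07945532 -0.06023328]
```

View pics/g1.png

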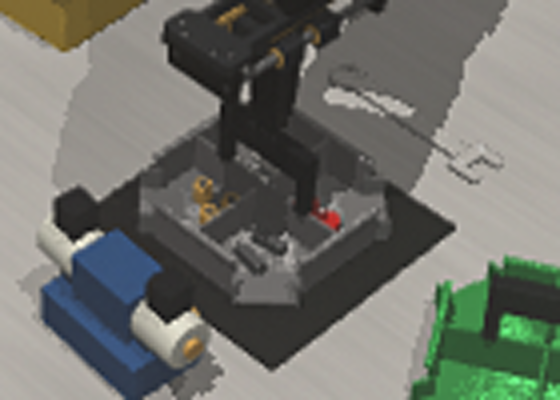

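The caddy is still on the mat: I started lifting before the fingers had finished closing. I'll reopen, go down again and wait for the grip.

```bash
python3 -m pendant '[[[0.6,0,0,0,0],[0.6,0,0,0,0],[0.6,0,0,0,0],[0.6,0,0,0,0],[0.6,0,0,0,0],[0.6,0,0,0.015,0],[0.6,0,0,0.03,0],[0.6,0,0,0.03,0]]]'; python3 -m pendant '[[[0,0,0,0,0],[0,0,0,0,0],[0,0,0,0,0],[0,0,0,0,0],[0,0,0,0,0],[0,0,0,0,0],[0,0,0,0,0],[0,0,0,0,0]]]'
```

```text
t: 5.05
eef_pos: [494.4, 310.8, 86.9]
tcp_rot: [-3.139, 0.001, 1.561]
ft_force: [-1.0, 0.3, -0.3]
opening: 0.588
t: 5.85
eef_pos: [495.2, 311.3, 88.7]
tcp_rot: [3.141, -0.0, 1.561]
ft_force: [-0.9, -0.8, 2.3]
opening: 0.144
```

```bash
python3 -m pendant '[[[0,0,0,0,0],[0,0,0,-0.003,0],[0,0,0,-0.01,0],[0,0,0,-0.025,0],[0,0,0,-0.05,0],[0,0,0,-0.08,0],[0,0,0,-0.11,0],[0,0,0,-0.14,0]]]'
python3 - <<'E'
from h import *
byaw=-.164; B=np.array([490.5,-269.7])
eX=np.array([np.cos(byaw),np.sin(byaw)]); eY=np.array([-eX[1],eX[0]])
print(env.state()["joints"].round(3), env.state()["moment"])
# tilt axis along bin X; hinge edge Y=-62; f dir
for d in (70,20,30,35,47,59,64):
    print(d,(B+eX*-15+eY*(-62+d)).round(1))
E
```

```text
t: 6.65
eef_pos: [494.7, 311.1, 229.7]
tcp_rot: [-3.141, 0.0, 1.561]
ft_force: [-0.5, -0.2, -5.8]
opening: 0.144
[ 0.448  0.418  1.642 -0.     1.082  0.458] [ 0.02009871 -0.11812608 -0.06227081]
70 [ 477.  -259.4]
20 [ 468.8 -308.7]
30 [ 470.5 -298.8]
35 [ 471.3 -293.9]
47 [ 473.3 -282. ]
59 [ 475.2 -270.2]
64 [ 476.  -265.3]
```

Run:
```python
import numpy as np
# caddy underside sample points in caddy frame
g=np.arange(-80,81,2.); x,y=np.meshgrid(g,g); x=x.ravel();y=y.ravel()
k=(abs(x)+abs(y)<=124)
a=np.arange(88,101,2.); b=np.arange(-23,24,2.)
A,Bb=[q.ravel() for q in np.meshgrid(a,b)]
tx=[];ty=[]
for sx in(1,-1):
  for sy in(1,-1):
    fx,fy=sx*.7071,sy*.7071
    tx.append(A*fx-Bb*fy);ty.append(A*fy+Bb*fx)
x=np.r_[x[k],*tx];y=np.r_[y[k],*ty]
zr=np.clip((np.hypot(0,0)+np.maximum.reduce([abs(x)+abs(y)])/1.4142-64)*np.tan(np.radians(8)),0,5)
def wallh(X,Y):
    h=np.full(X.shape,-99.)
    side=(abs(abs(Y)-63.5)<=1.5)&(abs(X)<=90); h[side]=np.minimum(75,45+(X[side]+90)*30/45)
    h[(abs(X-88.5)<=2)&(abs(Y)<=65)]=75; h[(abs(X+88.5)<=2)&(abs(Y)<=65)]=45; return h
th=np.radians(32)
for off in (8,12):
  for s in (14,20):
    for Cx in (-12,-16,-20,-24):
      phi=np.radians(90-45-off)   # caddy yaw in bin frame
      X0=np.cos(phi)*x-np.sin(phi)*y; T=np.sin(phi)*x+np.cos(phi)*y
      Y=-62+(s+T)*np.cos(th)+zr*np.sin(th); Zz=75-(s+T)*np.sin(th)+zr*np.cos(th); X=Cx+X0
      c=Zz-wallh(X,Y); 
      reg={"hinge":(Y<-60),"back":(X>85)&(Y>-60),"front":(X<-86)&(Y>-60),"far":(Y>60)}
      print(off,s,Cx,{n:round(float(c[m].min()),1) if m.any() else None for n,m in reg.items()},"minZ",Zz[abs(Y)<62].min().round(1),"lip",(-62+(s+98*np.cos(np.radians(off)))*np.cos(th)).round(1), "spray",round(float(np.hypot(X-131.8,Y+43).min()-32.5),1))
```

```text
8 14 -12 {'hinge': 0.0, 'back': -8.2, 'front': 1.5, 'far': None} minZ 17.6 lip 32.2 spray 9.2
8 14 -16 {'hinge': 0.0, 'back': 166.1, 'front': -0.9, 'far': None} minZ 17.6 lip 32.2 spray 13.2
8 14 -20 {'hinge': 0.0, 'back': None, 'front': -2.5, 'far': None} minZ 17.6 lip 32.2 spray 17.2
8 14 -24 {'hinge': 0.0, 'back': None, 'front': -4.9, 'far': None} minZ 17.6 lip 32.2 spray 21.2
8 20 -12 {'hinge': 0.0, 'back': -11.4, 'front': -1.6, 'far': None} minZ 14.5 lip 37.3 spray 9.8
8 20 -16 {'hinge': 0.0, 'back': 162.9, 'front': -4.1, 'far': None} minZ 14.5 lip 37.3 spray 13.8
8 20 -20 {'hinge': 0.0, 'back': None, 'front': -5.7, 'far': None} minZ 14.5 lip 37.3 spray 17.7
8 20 -24 {'hinge': 0.0, 'back': None, 'front': -8.1, 'far': None} minZ 14.5 lip 37.3 spray 21.7
12 14 -12 {'hinge': 0.0, 'back': -4.9, 'front': 0.3, 'far': None} minZ 17.5 lip 31.2 spray 8.8
12 14 -16 {'hinge': 0.0, 'back': -4.1, 'front': -1.2, 'far': None} minZ 17.5 lip 31.2 spray 12.8
12 14 -20 {'hinge': 0.0, 'back': None, 'front': -3.4, 'far': None} minZ 17.5 lip 31.2 spray 16.8
12 14 -24 {'hinge': 0.0, 'back': None, 'front': -4.9, 'far': None} minZ 17.5 lip 31.2 spray 20.8
12 20 -12 {'hinge': 0.0, 'back': -8.1, 'front': -2.9, 'far': None} minZ 14.3 lip 36.3 spray 8.8
12 20 -16 {'hinge': 0.0, 'back': -7.3, 'front': -4.4, 'far': None} minZ 14.3 lip 36.3 spray 12.8
12 20 -20 {'hinge': 0.0, 'back': None, 'front': -6.6, 'far': None} minZ 14.3 lip 36.3 spray 16.7
12 20 -24 {'hinge': 0.0, 'back': None, 'front': -8.1, 'far': None} minZ 14.3 lip 36.3 spray 20.7
```

```bash
python3 -m pendant '[[[0,-0.01,0,-0.005,-0.03],[0,-0.03,0,-0.01,-0.08],[0,-0.06,0,-0.015,-0.15],[0,-0.095,0,-0.02,-0.24],[0,-0.13,0,-0.025,-0.33],[0,-0.165,0,-0.03,-0.42],[0,-0.2,0,-0.033,-0.51],[0,-0.235,0,-0.035,-0.6]]]'
python3 - <<'E'
from h import *
go(480,-195,266,2.161+.75); go(465.5,-310.2,264,3.517,(480,-195,266,2.911)); s=env.state(); print(s["joints"].round(3),s["ft_force"],s["moment"])
E
```

```text
t: 7.45
eef_pos: [492.2, 75.0, 263.9]
tcp_rot: [-3.141, -0.0, 2.165]
ft_force: [0.3, -0.3, -4.8]
opening: 0.148
shift [-0.2169 -0.1612 -0.0021] turn -0.7463
shift [-0.0122 -0.1155  0.002 ] turn -0.606
[ 0.018  0.257  1.795 -0.     1.09  -0.575] [ 0.27863638 -0.30823925 -4.77667894] [-0.02150562 -0.16822862  0.0069086 ]
```

```bash
python3 -m pendant '[[[0,-0.028,-0.021,0,-0.09],[0,-0.056,-0.042,0,-0.18],[0,-0.084,-0.063,0,-0.28],[0,-0.112,-0.084,0,-0.38],[0,-0.14,-0.105,0,-0.48],[0,-0.168,-0.126,0,-0.58],[0,-0.194,-0.145,-0.001,-0.67],[0,-0.217,-0.161,-0.002,-0.746]]]'; python3 -m pendant '[[[0,-0.002,-0.022,0,-0.08],[0,-0.005,-0.045,0,-0.17],[0,-0.008,-0.068,0,-0.26],[0,-0.01,-0.088,0,-0.35],[0,-0.011,-0.103,0,-0.44],[0,-0.012,-0.112,0,-0.53],[0,-0.012,-0.115,0,-0.6],[0,-0.012,-0.115,0,-0.606]]]'
python3 - <<'E'
from h import *
s=env.state(); print(s["joints"].round(3)); go(465.5,-310.2,166,3.517)
c=env.read_camera("scene"); a=c["image"][80:260,120:380]; cv2.imwrite("pics/b1.png",cv2.resize(a,None,fx=3,fy=3,interpolation=cv2.INTER_CUBIC))
E
```

```text
t: 8.25
eef_pos: [479.1, -195.1, 265.6]
tcp_rot: [3.142, -0.001, 2.91]
ft_force: [1.0, -0.6, -4.5]
opening: 0.144
t: 9.05
eef_pos: [464.2, -308.4, 265.4]
tcp_rot: [3.141, -0.001, -2.77]
ft_force: [0.2, 0.5, -6.3]
opening: 0.145
[-0.705  0.345  1.658 -0.     1.139 -2.647]
shift [-0.0006 -0.0021  0.0994] turn -0.0037
```

View pics/b1.png

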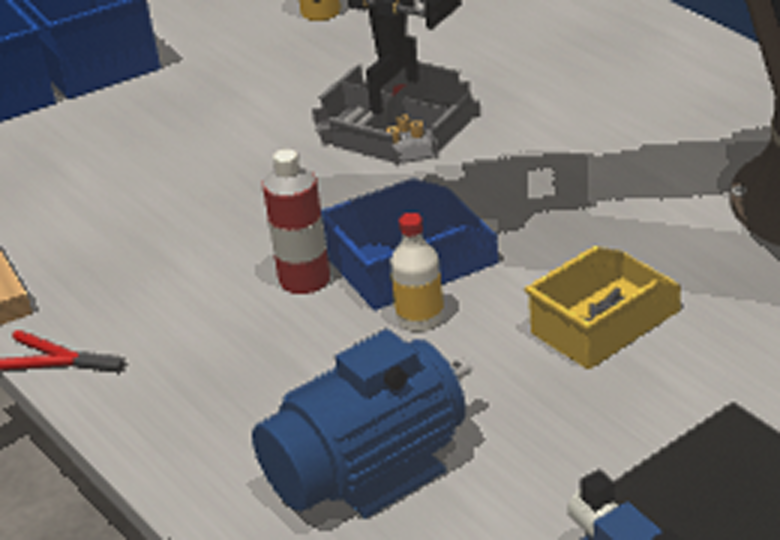

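The caddy is level over the bin with the plugs' spout facing the camera at (405,130), and all parts are in place. The spray can and bottle are clear. Lowering to just above the side-wall rim.

```bash
python3 -m pendant '[[[0,0,-0.002,0.01,0],[0,0,-0.002,0.03,0],[0,0,-0.002,0.05,0],[0,0,-0.002,0.07,0],[0,0,-0.002,0.085,0],[0,0,-0.002,0.095,0],[0,0,-0.002,0.1,0],[0,0,-0.002,0.1,0]]]';python3 -m pendant '[[[0,0,0,0.002,0],[0,0,0,0.004,0],[0,0,0,0.005,0],[0,0,0,0.006,0],[0,0,0,0.007,0],[0,0,0,0.008,0],[0,0,0,0.008,0],[0,0,0,0.008,0]]]'
```

```text
t: 9.9
eef_pos: [465.3, -309.9, 165.1]
tcp_rot: [3.141, -0.0, -2.771]
ft_force: [-0.1, 0.3, -6.4]
opening: 0.149
t: 10.7
eef_pos: [465.5, -310.1, 159.5]
tcp_rot: [-3.14, 0.001, -2.77]
ft_force: [-6.0, 5.5, 14.5]
opening: 0.145
```

```bash
python3 -m pendant '[[[0,-0.001,0.002,0.0005,0],[0,-0.002,0.0035,0.001,0],[0,-0.003,0.005,0.0015,0],[0,-0.004,0.007,0.002,0],[0,-0.005,0.009,0.0028,0],[0,-0.0065,0.011,0.0037,0],[0,-0.008,0.0135,0.0047,0],[0,-0.008,0.0135,0.0047,0]]]'
python3 - <<'E'
from h import *
s=env.state(); print(s["moment"],s["opening"],s["joints"].round(3))
c=env.read_camera("scene"); a=c["image"][80:200,190:320]; cv2.imwrite("pics/b2.png",cv2.resize(a,None,fx=4,fy=4,interpolation=cv2.INTER_CUBIC))
E
```

```text
t: 11.5
eef_pos: [469.0, -295.7, 155.0]
tcp_rot: [-3.136, 0.002, -2.77]
ft_force: [-2.3, -1.3, 12.2]
opening: 0.158
[-0.70791285  0.31772152 -0.09249885] 0.15810491927477993 [-6.810e-01  4.600e-01  1.804e+00 -1.000e-03  8.720e-01 -2.623e+00]
```

View pics/b2.png

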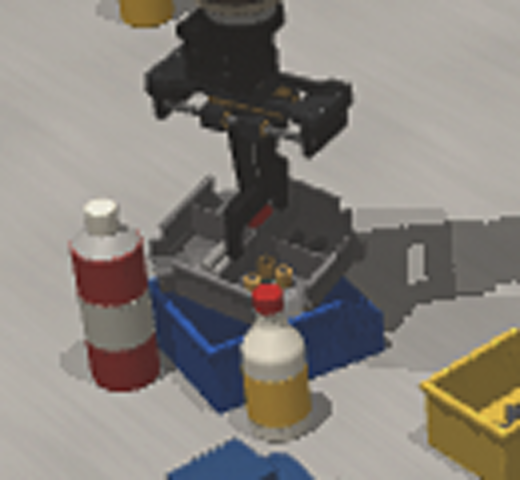

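It is tipping toward the plugs' corner as the geometry predicted, at about 10° with low force. The plugs are still at (270,275) in the crop. Continuing.

```bash
python3 -m pendant '[[[0,-0.001,0.002,0.001,0],[0,-0.002,0.004,0.002,-0.005],[0,-0.003,0.006,0.003,-0.01],[0,-0.0045,0.008,0.0042,-0.015],[0,-0.006,0.0103,0.0056,-0.02],[0,-0.0074,0.0125,0.0071,-0.03],[0,-0.0074,0.0125,0.0071,-0.03],[0,-0.0074,0.0125,0.0071,-0.03]]]'
python3 - <<'E'
from h import *
s=env.state(); print(s["moment"],s["joints"].round(3))
R=Ro.from_euler("xyz",s["tcp_rot"]).as_matrix(); print((R.T@np.array([.1633,.9866,0])).round(3))
E
```

```text
t: 12.35
eef_pos: [471.7, -281.1, 147.9]
tcp_rot: [-3.137, 0.003, -2.74]
ft_force: [0.8, 1.8, 11.0]
opening: 0.169
[-0.00531705 -0.2682136  -0.09825115] [-0.658  0.462  1.824  0.     0.85  -2.63 ]
[-0.536  0.844 -0.002]
```

```bash
python3 -m pendant '[[[0,-0.001,0.002,0.0013,0],[0,-0.002,0.0038,0.0027,-0.005],[0,-0.0033,0.0056,0.0043,-0.01],[0,-0.0046,0.0075,0.006,-0.015],[0,-0.0058,0.0093,0.0078,-0.02],[0,-0.007,0.0111,0.0096,-0.03],[0,-0.007,0.0111,0.0096,-0.03],[0,-0.007,0.0111,0.0096,-0.03]]]'
python3 - <<'E'
from h import *
s=env.state(); print(s["moment"],s["joints"].round(3))
c=env.read_camera("scene"); a=c["image"][80:200,190:320]; cv2.imwrite("pics/b3.png",cv2.resize(a,None,fx=4,fy=4,interpolation=cv2.INTER_CUBIC))
w=env.read_camera("wrist"); cv2.imwrite("pics/w3.png",w["image"])
E
```

```text
t: 13.15
eef_pos: [474.8, -268.5, 139.4]
tcp_rot: [-3.134, 0.004, -2.71]
ft_force: [3.0, 4.3, 21.1]
opening: 0.185
[ 0.14285279 -0.52514586 -0.01250383] [-6.360e-01  4.680e-01  1.843e+00  1.000e-03  8.220e-01 -2.639e+00]
```

View pics/b3.png

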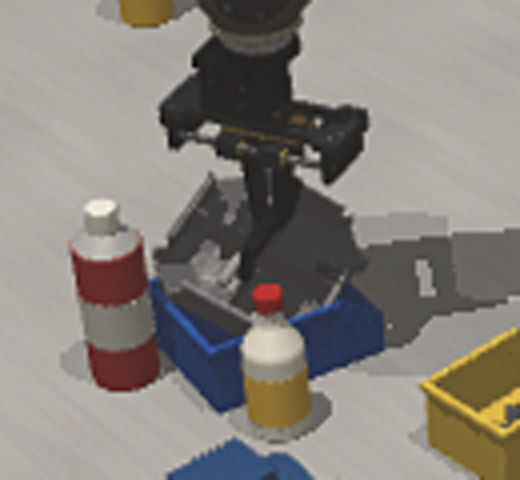

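```bash
cat >> h.py <<'E'
def brass(name,lo=(14,90,70),hi=(28,255,255)):
    s=env.state(); c=env.read_camera(name)
    V,U=np.mgrid[0:400,0:640]
    P=np.stack([(U-c["cx"])/c["fx"],(V-c["cy"])/c["fy"],np.ones_like(U,float)],-1)*c["range_z"][...,None]
    if name=="wrist":
        T=np.array(c["tool_from_camera"]); R=Ro.from_euler("xyz",s["tcp_rot"]).as_matrix()
        W=(P@T[:3,:3].T+T[:3,3])@R.T+s["eef_pos"]
    else:
        R=cv2.Rodrigues(np.array(c["rvec"],float))[0]; W=(P-np.array(c["tvec"],float).ravel())@R
    m=cv2.inRange(cv2.cvtColor(c["image"],cv2.COLOR_BGR2HSV),lo,hi)
    m[(c["range_z"]<=0)|(np.hypot(W[...,0]-490,W[...,1]+270)>150)|(W[...,2]>160)]=0
    n,l,st,ce=cv2.connectedComponentsWithStats(m)
    for i in range(1,n):
        if st[i,4]>=3: print(name,st[i,4],ce[i].round(),np.median(W[l==i],0).round(1))
    return c,W
E
python3 - <<'E'
from h import *
for n in ("scene","top","wrist"): brass(n)
print(env.state()["ft_force"])
E
```

```text
scene 129 [259. 179.] [ 571.6 -147.5   45.4]
top 65 [386. 200.] [ 537.9 -145.5   55. ]
top 33 [410. 220.] [ 480.5 -224.5   44. ]
wrist 636 [361. 210.] [ 472.8 -230.8   46.3]
[ 3.11682375  4.18904923 21.16560155]
```

View pics/w3.png

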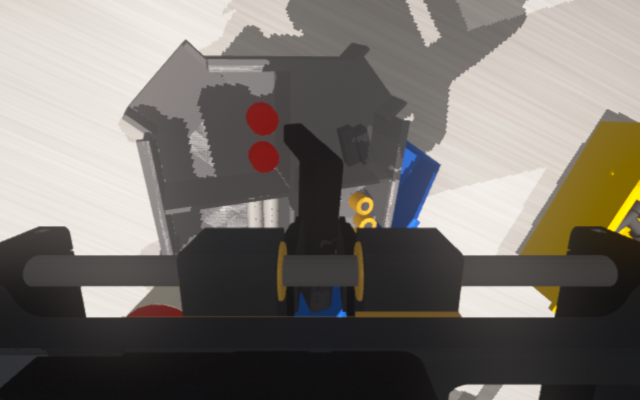

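The wrist view shows the caps at (262,118) and (263,156), the keys at (352,145) and the dowels at (262,212), all still in their compartments. The plugs at (362,210) have moved to the lip area but have not come out yet. I'll tip a few degrees more and shake gently.

```bash
python3 -m pendant '[[[0,-0.001,0.0015,0.0018,0],[0,-0.002,0.003,0.0037,0],[0,-0.0031,0.0046,0.0055,0],[0,-0.0031,0.0046,0.0055,0],[0,-0.0031,0.0046,0.0055,0.02],[0,-0.0031,0.0046,0.0055,0],[0,-0.0031,0.0046,0.0055,0.02],[0,-0.0031,0.0046,0.0055,0]]]'
python3 - <<'E'
from h import *
brass("top"); c,W=brass("wrist"); cv2.imwrite("pics/w4.png",c["image"])
# floor plane of caddy from grey area around caps (wrist px 190-250 x 60-100)
p=W[130:205,300:335].reshape(-1,3) if 0 else W[85:100,210:245].reshape(-1,3)
q=p-np.median(p,0); n=np.linalg.svd(q)[2][2]; n*=np.sign(n[2]); print("plane n",n.round(3),"tilt",np.degrees(np.arccos(n[2])).round(1),"dir",np.degrees(np.arctan2(n[1],n[0])).round(0), "res",np.std(q@n).round(1))
s=env.state(); print(s["ft_force"],s["moment"])
E
```

```text
t: 14.2
eef_pos: [477.9, -263.9, 136.1]
tcp_rot: [-3.129, 0.008, -2.711]
ft_force: [6.8, 6.8, 38.8]
opening: 0.188
top 63 [386. 199.] [ 538.8 -145.3   54.7]
top 3 [409. 215.] [ 496.4 -224.    35. ]
top 4 [408. 220.] [ 479.  -220.6   38.2]
wrist 764 [358. 206.] [ 474.8 -230.    40.5]
plane n [-0.897 -0.439  0.046] tilt 87.4 dir -154.0 res 2.5
[ 6.6385892   6.80342109 38.7744203 ] [ 0.6277162  -1.34129346 -0.0863503 ]
```

```bash
python3 -m pendant '[[[0,0,0,-0.004,0],[0,0.002,0.0015,-0.005,0],[0,0.0045,0.003,-0.005,0],[0,0.0065,0.0045,-0.005,0],[0,0.0065,0.0045,-0.003,0],[0,0.0065,0.0045,-0.001,0],[0,0.0065,0.0045,0,0],[0,0.0065,0.0045,0,0]]]'
python3 - <<'E'
from h import *
brass("top"); c,W=brass("wrist"); cv2.imwrite("pics/w4.png",c["image"]); np.save("W4.npy",W)
s=env.state(); print(s["ft_force"],s["moment"],s["eef_pos"])
c=env.read_camera("scene"); a=c["image"][80:200,190:320]
cv2.imwrite("pics/b4.png",np.vstack([cv2.resize(a,(390,360),interpolation=cv2.INTER_CUBIC),cv2.resize(cv2.imread("pics/w4.png")[30:240,100:460],(390,228))]))
E
```

```text
t: 15.1
eef_pos: [472.1, -263.9, 137.6]
tcp_rot: [-3.124, 0.012, -2.711]
ft_force: [12.5, 4.4, 50.4]
opening: 0.187
top 64 [386. 200.] [ 538.5 -145.8   55.1]
top 8 [409. 216.] [ 491.2 -222.1   40.9]
top 3 [410. 226.] [ 462.1 -224.    44.8]
wrist 687 [362. 208.] [ 469.7 -226.    43.5]
[12.75089247  3.74012689 50.15903069] [ 0.33252885 -2.46996623 -0.06891759] [ 472.08281794 -263.88417529  137.56632658]
```

View pics/b4.png

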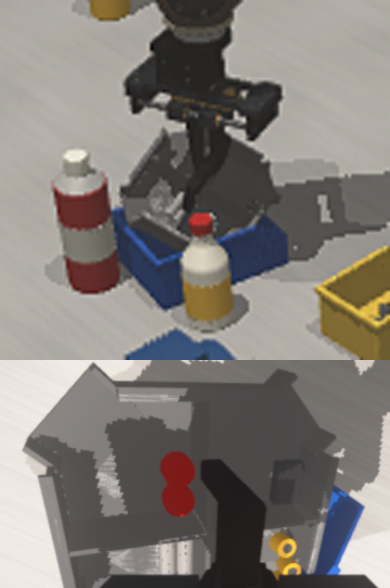

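Run:
```python
from h import *
W=np.load("W4.npy")
def pl(v0,v1,u0,u1):
    p=W[v0:v1,u0:u1].reshape(-1,3); c=np.median(p,0); q=p-c
    k=np.ones(len(q),bool)
    for _ in range(4):
        n=np.linalg.svd(q[k]-q[k].mean(0))[2][2]; n*=np.sign(n[2]); r=(q-q[k].mean(0))@n; k=abs(r)<3
    print(c.round(),"n",n.round(3),"tilt",np.degrees(np.arccos(n[2])).round(1),"dir",np.degrees(np.arctan2(n[1],n[0])).round(),"in",k.mean().round(2), "off",((c)@n).round(1))
    return n,c
n,c=pl(78,108,308,345); pl(60,80,200,300); pl(90,130,190,235); pl(130,170,305,330)
b=np.array([490.5,-269.7])
```

```text
[ 400. -294.   70.] n [0.158 0.444 0.882] tilt 28.1 dir 70.0 in 0.99 off -4.9
[ 408. -337.  106.] n [0.896 0.443 0.017] tilt 89.1 dir 26.0 in 0.85 off 218.4
[ 440. -354.   97.] n [0.125 0.508 0.852] tilt 31.5 dir 76.0 in 1.0 off -42.2
[ 429. -285.  151.] n [-0.914  0.405  0.015] tilt 89.1 dir 156.0 in 0.7 off -505.2
```

Depth shows the tilt at about 30° toward 73° (spout direction 70°), and the left tongue is riding on the bin's front wall, which explains the rising force. I'll back off, shift toward the bin's back, and tip again about a point nearer the caddy's centre.

```bash
python3 -m pendant '[[[0,0,0,-0.006,0],[0,0.002,-0.006,-0.011,0],[0,0.0045,-0.013,-0.015,0],[0,0.007,-0.02,-0.019,0],[0,0.0095,-0.027,-0.022,0],[0,0.0116,-0.0332,-0.0245,0],[0,0.0116,-0.0332,-0.0245,0],[0,0.0116,-0.0332,-0.0245,0]]]'
python3 - <<'E'
from h import *
def b(p):
    d=np.array(p[:2])-[490.5,-269.7]; return (d@[.9866,-.1633]).round(1),(d@[.1633,.9866]+62).round(1)
s=env.state(); print("X,d",b(s["eef_pos"]),s["ft_force"],s["moment"],s["joints"].round(3))
brass("top"); c,W=brass("wrist")
E
```

```text
t: 16.05
eef_pos: [468.9, -295.9, 154.9]
tcp_rot: [-3.141, 0.0, -2.711]
ft_force: [1.0, -0.0, -2.7]
opening: 0.165
X,d (np.float64(-17.0), np.float64(32.7)) [ 0.96222638 -0.01929225 -2.70915667] [ 0.0433913  -0.46342593  0.04938491] [-0.682  0.462  1.801 -0.     0.879 -2.683]
top 64 [386. 200.] [ 538.4 -145.4   54. ]
top 35 [411. 217.] [ 487.2 -227.7   68.5]
top 23 [418. 224.] [ 466.1 -241.1   72.8]
wrist 317 [381. 218.] [ 463.5 -244.6   72.9]
```

```bash
python3 -m pendant '[[[0,-0.0035,-0.002,0,0.015],[0,-0.005,0.001,0.001,0.03],[0,-0.0065,0.003,0.003,0.03],[0,-0.008,0.005,0.005,0.03],[0,-0.0092,0.0067,0.007,0.03],[0,-0.0105,0.0085,0.009,0.03],[0,-0.0116,0.01,0.0109,0.03],[0,-0.0116,0.01,0.0109,0.03]]]'
python3 - <<'E'
from h import *
def b(p):
    d=np.array(p[:2])-[490.5,-269.7]; return (d@[.9866,-.1633]).round(1),(d@[.1633,.9866]+62).round(1)
s=env.state(); print("X,d",b(s["eef_pos"]),s["ft_force"],s["moment"],s["joints"].round(3))
brass("top"); c,W=brass("wrist")
E
```

```text
t: 16.95
eef_pos: [473.9, -279.9, 145.6]
tcp_rot: [3.139, -0.002, -2.74]
ft_force: [-12.5, 10.7, 21.3]
opening: 0.182
X,d (np.float64(-14.7), np.float64(49.2)) [-12.53272148  10.71760782  21.25714839] [1.50900127 1.92408389 0.01686839] [-0.653  0.47   1.817 -0.     0.858 -2.625]
top 63 [385. 200.] [ 539.  -145.4   53.7]
top 26 [410. 216.] [ 491.7 -222.9   51.4]
top 21 [416. 223.] [ 470.4 -238.7   57.4]
wrist 409 [365. 212.] [ 472.4 -240.4   56.9]
```

```bash
python3 -m pendant '[[[0,0.002,0.0012,0,0],[0,0.0034,0.0021,0,0],[0,0.0024,0.0037,0.0013,0],[0,0.0014,0.0053,0.0027,0],[0,0.0004,0.0069,0.0042,0],[0,-0.0006,0.0085,0.0057,0],[0,-0.0016,0.01,0.0072,0],[0,-0.0025,0.0114,0.0087,0]]]'
cat >> h.py <<'E'
def b(p):
    d=np.array(p[:2])-[490.5,-269.7]; return (d@[.9866,-.1633]).round(1),(d@[.1633,.9866]+62).round(1)
def rep():
    s=env.state(); print("X,d",b(s["eef_pos"]),s["eef_pos"].round(1),s["ft_force"].round(1),s["moment"].round(2),s["joints"].round(3))
    brass("top"); c,W=brass("wrist"); np.save("W4.npy",W); cv2.imwrite("pics/w4.png",c["image"])
    for q in ((78,108,308,345),(90,130,190,235)):
        p=W[q[0]:q[1],q[2]:q[3]].reshape(-1,3); p=p[abs(p[:,2]-np.median(p[:,2]))<25]
        n=np.linalg.svd(p-p.mean(0))[2][2]; n*=np.sign(n[2]); print("tilt",np.degrees(np.arccos(n[2])).round(1),"dir",np.degrees(np.arctan2(n[1],n[0])).round(),p.mean(0).round())
E
python3 -c "
from h import *
rep()"
```

```text
t: 17.85
eef_pos: [475.2, -270.8, 139.2]
tcp_rot: [-3.135, 0.004, -2.741]
ft_force: [-0.4, 6.4, 36.3]
opening: 0.193
X,d (np.float64(-14.9), np.float64(58.5)) [ 475.2 -270.8  139.2] [-0.4  6.4 36.3] [ 0.51 -0.05  0.04] [-0.639  0.471  1.839  0.     0.824 -2.611]
top 64 [386. 200.] [ 538.4 -145.5   54.8]
top 11 [410. 212.] [ 507.3 -231.6   17.3]
wrist 393 [354. 201.] [ 470.1 -243.6   46.1]
wrist 33 [368. 219.] [ 486.6 -219.3   17.9]
wrist 21 [355. 228.] [ 500.1 -224.4   16.3]
tilt 29.1 dir 69.0 [ 401. -298.   69.]
tilt 32.5 dir 79.0 [ 440. -359.   99.]
```

Two plugs are in the bin (tops at 17 mm). The third is still in the caddy at z 46. I'll tip a touch more and jiggle.

```bash
python3 -m pendant '[[[0,-0.001,0.0015,0.0015,0],[0,-0.001,0.0015,0.0015,0.04],[0,-0.001,0.0015,0.0015,-0.01],[0,-0.001,0.0015,0.0015,0.04],[0,-0.001,0.0015,0.0015,-0.01],[0,-0.001,0.0015,0.0015,0.04],[0,-0.001,0.0015,0.0015,-0.01],[0,-0.001,0.0015,0.0015,0]]]'; python3 -c "
from h import *
rep()"
```

```text
t: 18.75
eef_pos: [476.2, -269.6, 138.3]
tcp_rot: [-3.133, 0.005, -2.74]
ft_force: [0.7, 5.0, 36.9]
opening: 0.195
X,d (np.float64(-14.1), np.float64(59.8)) [ 476.2 -269.6  138.3] [ 0.7  5.  36.9] [ 0.36 -0.14 -0.22] [-6.360e-01  4.720e-01  1.841e+00  1.000e-03  8.200e-01 -2.609e+00]
top 63 [386. 200.] [ 538.9 -145.2   57.2]
top 11 [410. 212.] [ 507.2 -231.4   18.9]
wrist 385 [353. 199.] [ 469.6 -243.6   45.3]
wrist 41 [368. 217.] [ 486.6 -219.    18.3]
wrist 33 [355. 227.] [ 500.2 -223.9   17.4]
tilt 29.6 dir 69.0 [ 402. -297.   68.]
tilt 32.4 dir 79.0 [ 441. -358.   99.]
```

```bash
python3 -m pendant '[[[0,-0.001,0.0017,0.0015,-0.03],[0,-0.0021,0.0034,0.003,-0.065],[0,-0.0021,0.0034,0.003,-0.065],[0,-0.0005,0.001,0.003,0.0],[0,-0.0021,0.0034,0.003,-0.065],[0,-0.0005,0.001,0.003,0.0],[0,-0.0021,0.0034,0.003,-0.065],[0,-0.0021,0.0034,0.003,-0.065]]]'; python3 -c "
from h import *
rep()"
```

```text
t: 19.65
eef_pos: [478.0, -266.6, 136.2]
tcp_rot: [-3.13, 0.006, -2.674]
ft_force: [3.4, 3.3, 40.2]
opening: 0.196
X,d (np.float64(-12.9), np.float64(63.0)) [ 478.  -266.6  136.2] [ 3.4  3.3 40.2] [ 0.24 -0.65 -0.3 ] [-0.63   0.473  1.845  0.     0.81  -2.668]
top 63 [386. 200.] [ 538.2 -145.8   52.1]
top 7 [409. 212.] [ 507.2 -229.1   17.6]
wrist 384 [355. 197.] [ 467.  -240.9   44.4]
wrist 76 [367. 216.] [ 483.9 -216.7   18.7]
wrist 3 [352. 226.] [ 498.9 -223.5   14.5]
tilt 30.5 dir 73.0 [ 406. -299.   69.]
tilt 32.2 dir 79.0 [ 448. -356.   98.]
```

Run:
```python
from h import *
w=cv2.imread("pics/w4.png")[130:240,300:430]; c=env.read_camera("scene")["image"][110:180,210:300]; t=env.read_camera("top")["image"][185:260,390:470]
f=lambda a:cv2.resize(a,(390,330),interpolation=cv2.INTER_CUBIC)
g=lambda a:cv2.convertScaleAbs(a,alpha=1.5,beta=20)
cv2.imwrite("pics/m.png",np.hstack([g(f(w)),g(f(c))]))
```

```text
(no output)
```

View pics/m.png

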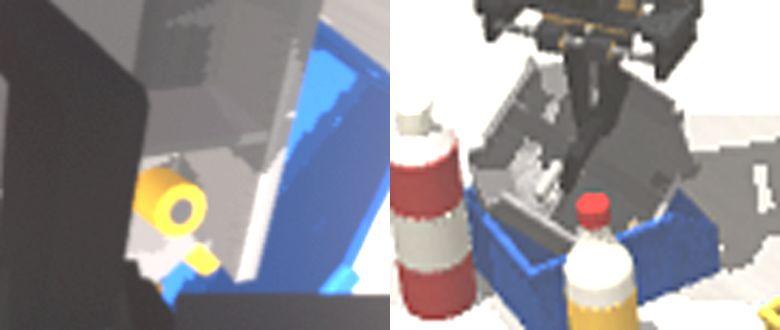

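The third plug stands free on the start of the ramp at (180,205) in the left crop, held only by friction. I'll rock the caddy with quick short strokes along the tipping path.

```bash
python3 -m pendant '[[[0,0.0047,-0.0065,-0.006,0.01],[0,-0.001,0.0015,0.001,0.01],[0,0.0047,-0.0065,-0.006,0.01],[0,-0.001,0.0015,0.001,0.01],[0,0.006,-0.008,-0.008,0.01],[0,-0.0015,0.002,0.002,0.01],[0,-0.0015,0.002,0.002,0.01],[0,-0.0015,0.002,0.002,0.01]]]'; python3 -c "
from h import *
rep()"
```

```text
t: 20.65
eef_pos: [478.3, -263.1, 133.6]
tcp_rot: [-3.132, 0.006, -2.685]
ft_force: [5.4, 7.6, 37.0]
opening: 0.193
X,d (np.float64(-13.2), np.float64(66.5)) [ 478.3 -263.1  133.6] [ 5.4  7.6 37. ] [ 0.84 -1.14  0.16] [-6.240e-01  4.760e-01  1.850e+00  1.000e-03  8.040e-01 -2.652e+00]
top 64 [386. 199.] [ 539.4 -145.3   53.6]
top 7 [411. 227.] [ 459.4 -226.8   42.9]
wrist 394 [361. 194.] [ 463.6 -234.1   44.1]
wrist 42 [370. 214.] [ 482.  -212.2   18.6]
wrist 10 [346. 314.] [ 563.2 -197.2   52.7]
tilt 29.3 dir 71.0 [ 406. -294.   68.]
tilt 31.8 dir 78.0 [ 448. -353.   95.]
```

The third plug has moved against the +y wall just short of the spout, where wall friction holds it. I'll lift clear to see how much tilt the grip keeps, then use that tilt and small shakes to bring the plug back into line.

```bash
python3 -m pendant '[[[0,0,0,-0.01,0.005],[0,0,0,-0.02,0.01],[0,0,0,-0.03,0.015],[0,0,0,-0.04,0.02],[0,0,0,-0.048,0.02],[0,0,0,-0.048,0.02],[0,0,0,-0.048,0.02],[0,0,0,-0.048,0.02]]]'; python3 -c "
from h import *
rep()"
```

```text
t: 21.55
eef_pos: [475.0, -262.9, 178.0]
tcp_rot: [-3.139, 0.001, -2.705]
ft_force: [-0.1, -7.5, 2.6]
opening: 0.179
X,d (np.float64(-16.4), np.float64(66.2)) [ 475.  -262.9  178. ] [-0.1 -7.5  2.6] [-1.45  0.05  0.11] [-6.270e-01  4.170e-01  1.806e+00 -1.000e-03  9.170e-01 -2.633e+00]
top 64 [386. 200.] [ 538.4 -145.3   53.9]
top 5 [409. 212.] [ 507.6 -229.6   16.8]
top 28 [414. 228.] [ 453.2 -224.4   91.7]
wrist 397 [373. 192.] [ 453.5 -226.8   91.8]
tilt 27.3 dir 63.0 [ 402. -292.  118.]
tilt 30.8 dir 65.0 [ 443. -353.  136.]
```

```bash
python3 -m pendant '[[[0,0.005,-0.007,-0.005,0],[0,0.0085,-0.0124,-0.012,0],[0,0.0085,-0.0124,-0.015,0],[0,0.0085,-0.0124,-0.015,0],[0,0.0335,-0.0124,-0.015,0],[0,0.0415,-0.0124,-0.015,0],[0,0.0455,-0.0124,-0.015,0],[0,0.0455,-0.0124,-0.015,0]]]'; python3 -c "
from h import *
rep()"
```

```text
t: 22.45
eef_pos: [442.4, -287.4, 191.9]
tcp_rot: [-3.136, -0.01, -2.715]
ft_force: [-0.0, 0.4, -4.6]
opening: 0.145
X,d (np.float64(-44.5), np.float64(36.7)) [ 442.4 -287.4  191.9] [-0.   0.4 -4.6] [ 0.14 -0.14 -0.01] [-0.695  0.38   1.823 -0.014  0.938 -2.685]
top 63 [386. 200.] [ 538.5 -145.2   54. ]
top 11 [410. 213.] [ 504.4 -232.2   16.7]
top 4 [408. 222.] [ 477.5 -222.2   21.5]
top 29 [414. 227.] [ 454.2 -217.7  112.8]
tilt 16.2 dir 27.0 [ 369. -316.  130.]
tilt 42.8 dir 104.0 [ 411. -382.  134.]
```

The caddy is clear of the bin and held by the grip. The third plug now sits inside the spout near the lip, at about (62,59) in the caddy frame. I'll move it gently so that the lip is over the middle of the bin, turning joint 6 away from its limit.

```bash
python3 -m pendant '[[[0,0.001,-0.0015,0,0.03],[0,0.0023,-0.0045,0.001,0.06],[0,0.005,-0.0095,0.002,0.09],[0,0.0085,-0.0163,0.004,0.12],[0,0.0128,-0.0243,0.006,0.15],[0,0.017,-0.0325,0.008,0.18],[0,0.0205,-0.039,0.0095,0.21],[0,0.0225,-0.0427,0.01,0.22]]]'
python3 - <<'E'
from h import *
rep()
c=env.read_camera("scene")["image"][80:200,190:320]; w=cv2.imread("pics/w4.png")[30:250,100:460]
cv2.imwrite("pics/n.png",np.hstack([cv2.resize(c,(390,360)),cv2.resize(w,(400,360))]))
E
```

```text
t: 23.35
eef_pos: [439.4, -336.7, 182.0]
tcp_rot: [-3.134, -0.009, -2.937]
ft_force: [-0.9, -0.3, -5.5]
opening: 0.146
X,d (np.float64(-39.5), np.float64(-12.5)) [ 439.4 -336.7  182. ] [-0.9 -0.3 -5.5] [ 0.09 -0.25  0.04] [-0.768  0.427  1.774 -0.014  0.94  -2.534]
top 64 [386. 200.] [ 538.2 -145.4   54.5]
top 11 [410. 213.] [ 504.4 -231.7   17.7]
top 4 [408. 222.] [ 477.7 -222.6   19.8]
top 28 [432. 224.] [ 464.6 -271.8  102.2]
wrist 584 [463. 304.] [ 528.3 -171.5   57. ]
tilt 16.9 dir 14.0 [ 361. -349.  120.]
tilt 43.8 dir 91.0 [ 388. -422.  124.]
```

```bash
python3 -m pendant '[[[0,-0.001,0.0005,0,-0.02],[0,-0.004,0.0025,0,-0.04],[0,-0.009,0.006,0,-0.06],[0,-0.015,0.01,0,-0.08],[0,-0.021,0.014,0,-0.1],[0,-0.026,0.0175,0,-0.12],[0,-0.03,0.02,0,-0.14],[0,-0.0317,0.021,0,-0.15]]]'; python3 -m pendant '[[[0,0,0,0.002,0],[0,0,0,0.005,0],[0,0,0,0.008,0],[0,0,0,0.011,0],[0,0,0,0.014,0],[0,0,0,0.017,0],[0,0,0,0.019,0],[0,0,0,0.02,0]]]'; python3 -c "
from h import *
rep()"
```

```text
t: 24.3
eef_pos: [466.7, -308.3, 181.9]
tcp_rot: [-3.136, -0.01, -2.783]
ft_force: [-0.4, 0.6, -5.1]
opening: 0.144
t: 25.1
eef_pos: [466.0, -309.1, 162.1]
tcp_rot: [-3.135, -0.01, -2.785]
ft_force: [-3.0, 0.4, 4.6]
opening: 0.144
X,d (np.float64(-17.7), np.float64(19.1)) [ 466.  -309.1  162.1] [-3.   0.4  4.6] [ 0.07  0.1  -0.06] [-0.698  0.459  1.781 -0.015  0.901 -2.616]
top 63 [386. 200.] [ 538.8 -145.    54.7]
top 11 [410. 213.] [ 504.1 -231.8   17.4]
top 29 [419. 212.] [ 499.8 -239.9   90.4]
top 5 [408. 222.] [ 476.6 -223.5   19.3]
tilt 16.4 dir 80.0 [ 392. -331.   88.]
tilt 17.2 dir 76.0 [ 430. -401.   95.]
```

```bash
python3 -m pendant '[[[0,-0.0018,0.0032,0.0025,0],[0,-0.0037,0.0065,0.0045,0],[0,-0.0055,0.0097,0.0065,-0.005],[0,-0.0074,0.013,0.0085,-0.01],[0,-0.0093,0.0162,0.0105,-0.015],[0,-0.0112,0.0195,0.0125,-0.02],[0,-0.013,0.0227,0.0145,-0.025],[0,-0.0149,0.026,0.0165,-0.03]]]'; python3 -c "
from h import *
rep()"
```

```text
t: 26.0
eef_pos: [471.9, -279.9, 146.4]
tcp_rot: [-3.133, -0.008, -2.755]
ft_force: [-1.3, 1.7, 13.4]
opening: 0.178
X,d (np.float64(-16.7), np.float64(48.9)) [ 471.9 -279.9  146.4] [-1.3  1.7 13.4] [-0.24 -0.07 -0.07] [-0.65   0.465  1.824 -0.016  0.849 -2.598]
top 63 [386. 200.] [ 538.5 -146.4   54.3]
top 26 [414. 212.] [ 501.8 -235.2   58.3]
top 5 [409. 213.] [ 504.5 -229.6   18.5]
tilt 19.9 dir 72.0 [ 397. -306.   74.]
tilt 28.1 dir 78.0 [ 436. -370.   98.]
```

```bash
python3 -m pendant '[[[0,-0.0014,0.0022,0.0018,0],[0,-0.0028,0.0044,0.0037,-0.005],[0,-0.0042,0.0067,0.0057,-0.01],[0,-0.0055,0.0089,0.0077,-0.015],[0,-0.0068,0.0111,0.0096,-0.02],[0,-0.0073,0.0119,0.0106,-0.02],[0,-0.0073,0.0119,0.0106,0.01],[0,-0.0073,0.0119,0.0106,-0.02]]]'; python3 -c "
from h import *
rep()"
```

```text
t: 26.9
eef_pos: [476.6, -267.5, 137.9]
tcp_rot: [-3.127, -0.004, -2.735]
ft_force: [5.5, 2.6, 29.6]
opening: 0.187
X,d (np.float64(-14.1), np.float64(61.9)) [ 476.6 -267.5  137.9] [ 5.5  2.6 29.6] [-0.19 -0.96 -0.08] [-0.627  0.471  1.842 -0.015  0.817 -2.594]
top 64 [386. 200.] [ 537.8 -144.8   54.2]
top 10 [410. 214.] [ 499.6 -226.8   35.6]
wrist 36 [371. 217.] [ 483.9 -214.5   18.6]
wrist 11 [355. 229.] [ 496.2 -226.4   33.7]
tilt 27.9 dir 69.0 [ 402. -296.   68.]
tilt 31.2 dir 78.0 [ 442. -357.   97.]
```

```bash
python3 -m pendant '[[[0,0,0,-0.008,0],[0,0,0,-0.014,0],[0,0.0054,-0.0084,-0.014,0],[0,0.0054,-0.0084,-0.014,0.02],[0,0.0054,-0.0084,-0.012,-0.01],[0,0.0054,-0.0084,-0.008,0.02],[0,0.0054,-0.0084,-0.005,-0.01],[0,0.0054,-0.0084,-0.005,0]]]'; python3 -c "
from h import *
rep()"
```

```text
t: 27.8
eef_pos: [471.4, -272.0, 141.4]
tcp_rot: [-3.141, -0.008, -2.734]
ft_force: [-4.1, 29.4, 37.6]
opening: 0.187
X,d (np.float64(-18.5), np.float64(56.6)) [ 471.4 -272.   141.4] [-4.1 29.4 37.6] [ 5.14  0.52 -0.1 ] [-0.641  0.468  1.836 -0.01   0.841 -2.613]
top 65 [386. 200.] [ 538.8 -145.    53.5]
top 3 [409. 213.] [ 503.7 -228.1   19.6]
wrist 19 [373. 223.] [ 483.5 -212.4   19. ]
tilt 24.7 dir 69.0 [ 396. -300.   71.]
tilt 29.9 dir 79.0 [ 437. -362.   97.]
```

```bash
python3 -m pendant '[[[0,0,0,-0.006,0],[0,0.002,-0.003,-0.014,0.01],[0,0.005,-0.008,-0.022,0.02],[0,0.008,-0.012,-0.032,0.03],[0,0.0108,-0.0168,-0.042,0.04],[0,0.0108,-0.0168,-0.052,0.05],[0,0.0108,-0.0168,-0.06,0.05],[0,0.0108,-0.0168,-0.06,0.05]]]'; python3 -c "
from h import *
rep()
brass('scene')"
```

```text
t: 28.7
eef_pos: [469.0, -295.0, 200.9]
tcp_rot: [-3.134, -0.009, -2.785]
ft_force: [0.2, -0.0, -6.1]
opening: 0.144
X,d (np.float64(-17.1), np.float64(33.5)) [ 469.  -295.   200.9] [ 0.2 -0.  -6.1] [ 0.18 -0.25  0.01] [-0.675  0.405  1.752 -0.014  0.983 -2.595]
top 62 [386. 200.] [ 538.1 -145.1   53.5]
top 11 [410. 213.] [ 504.6 -231.7   18.2]
top 5 [408. 222.] [ 476.3 -224.6   17.3]
tilt 17.3 dir 48.0 [ 392. -318.  134.]
tilt 34.5 dir 91.0 [ 431. -388.  140.]
scene 60 [264. 179.] [ 554.2 -140.4   45.9]
scene 60 [254. 180.] [ 584.  -161.4   43.5]
```

```bash
python3 -m pendant '[[[0,0,0,-0.015,0],[0,0,0,-0.04,0.01],[0,-0.002,0.005,-0.06,0.04],[0,-0.008,0.02,-0.075,0.09],[0,-0.016,0.042,-0.078,0.15],[0,-0.026,0.07,-0.078,0.22],[0,-0.038,0.102,-0.078,0.29],[0,-0.05,0.136,-0.078,0.36]]]'
python3 - <<'E'
from h import *
s=env.state(); print(s["joints"].round(3))
brass("top"); go(490,40,275,3.138-.75)
for n in ("top","wrist"):
    c=env.read_camera(n); cv2.imwrite(f"pics/{n}9.png",c["image"])
E
```

```text
t: 29.65
eef_pos: [468.2, -148.0, 275.9]
tcp_rot: [-3.133, -0.008, 3.135]
ft_force: [1.5, -0.1, -4.4]
opening: 0.147
[-0.434  0.237  1.789 -0.012  1.119 -1.993]
top 8 [383. 192.] [ 562.2 -141.4   56.3]
shift [-0.0207  0.1839  0.0009] turn 0.7435
```

```bash
python3 -m pendant '[[[0,-0.003,0.032,0,0.09],[0,-0.007,0.062,0,0.18],[0,-0.01,0.09,0,0.27],[0,-0.013,0.115,0,0.36],[0,-0.016,0.138,0,0.46],[0,-0.018,0.158,0,0.56],[0,-0.02,0.173,0,0.66],[0,-0.021,0.184,0,0.744]]]'
python3 - <<'E'
from h import *
s=env.state(); c=env.read_camera("top"); W=None
brass("top",(12,60,50),(32,255,255))
w=env.read_camera("wrist"); 
f=lambda a:cv2.resize(a,(390,300),interpolation=cv2.INTER_CUBIC)
cv2.imwrite("pics/z.png",np.vstack([np.hstack([f(c["image"][180:255,388:465]),f(c["image"][150:270,230:370])]),np.hstack([f(w["image"][0:400]),f(env.read_camera("scene")["image"][120:230,250:400])])]))
E
```

```text
t: 30.6
eef_pos: [490.4, 35.1, 274.2]
tcp_rot: [-3.13, 0.001, 2.391]
ft_force: [-0.5, 0.1, -3.5]
opening: 0.142
top 93 [386. 200.] [ 537.6 -146.8   51.2]
top 12 [410. 212.] [ 505.8 -232.    16. ]
top 6 [408. 222.] [ 477.6 -222.7   18.2]
```

View pics/z.png

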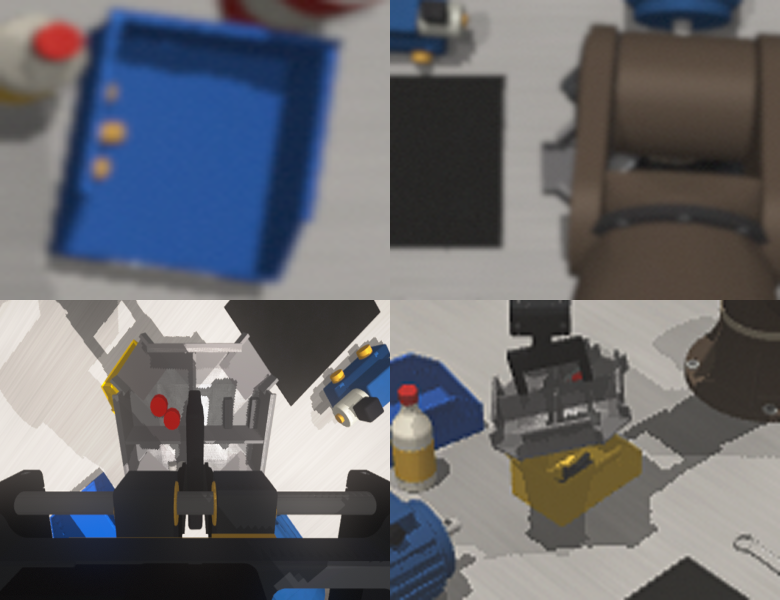

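The bin crop (top left) shows all three brass plugs in it, at (110,92), (112,132) and (102,168). The wrist view (bottom left) shows the caps at (160,410) and the keys at (225,405) in their compartments. Returning to the mat.

```bash
python3 -m pendant '[[[0,0.007,0.008,0,0.03],[0,0.022,0.025,0,0.1],[0,0.044,0.049,0.003,0.2],[0,0.068,0.076,0.006,0.31],[0,0.092,0.103,0.012,0.42],[0,0.116,0.129,0.018,0.53],[0,0.139,0.155,0.024,0.64],[0,0.158,0.176,0.03,0.74]]]'; python3 -c "
from h import *
go(495.2,311.3,160,1.561)"
```

```text
t: 31.6
eef_pos: [494.0, 271.7, 241.9]
tcp_rot: [-3.134, 0.009, 1.652]
ft_force: [1.0, 0.8, -4.7]
opening: 0.145
shift [0.0394 0.0044 0.0819] turn 0.0912
```

```bash
python3 -m pendant '[[[0,0.017,0.002,0.01,0.04],[0,0.029,0.003,0.02,0.07],[0,0.035,0.004,0.03,0.09],[0,0.036,0.0042,0.04,0.091],[0,0.036,0.0042,0.05,0.091],[0,0.036,0.0042,0.06,0.091],[0,0.036,0.0042,0.07,0.091],[0,0.036,0.0042,0.08,0.091]]]'
python3 - <<'E'
from h import *
s=env.state(); go(495.2,311.3,125,1.561); c=env.read_camera("wrist")
T=np.array(c["tool_from_camera"]); R=Ro.from_euler("xyz",s["tcp_rot"]).as_matrix()
V,U=np.mgrid[0:400,0:640]
P=np.stack([(U-c["cx"])/c["fx"],(V-c["cy"])/c["fy"],np.ones_like(U,float)],-1)*c["range_z"][...,None]
W=(P@T[:3,:3].T+T[:3,3])@R.T+s["eef_pos"]; np.save("W5.npy",W); cv2.imwrite("pics/w5.png",c["image"])
h=(np.abs(W[...,0]-495)<8)&(np.abs(W[...,1]-325)<25)&(W[...,2]>160)&(W[...,2]<210)
h[:, :]&=(U>300)&(U<350)&(V<225)
p=W[h]; print(len(p)); k=np.polyfit(p[:,1],p[:,2],1); print("bar slope deg",np.degrees(np.arctan(k[0])))
gr=(c["image"].max(-1)>60)
E
```

```text
t: 32.4
eef_pos: [494.3, 306.1, 161.3]
tcp_rot: [-3.134, 0.009, 1.563]
ft_force: [-0.3, 0.2, -3.5]
opening: 0.147
shift [0.0053 0.0008 0.0363] turn 0.0022
1759
bar slope deg 13.58445358346061
```

The bar is still pitched 13.6° (+x edge low), so I'll touch that edge down first, then roll the caddy flat along its hinge arc.

```bash
python3 -m pendant '[[[0,-0.004,0.001,0.006,0],[0,-0.008,0.001,0.015,0],[0,-0.012,0.001,0.025,0],[0,-0.016,0.001,0.034,0],[0,-0.0195,0.001,0.042,0],[0,-0.0195,0.001,0.047,0],[0,-0.0195,0.001,0.05,0],[0,-0.0195,0.001,0.051,0]]]'; python3 -m pendant '[[[0,0,0,0.002,0],[0,0,0,0.003,0],[0,0,0,0.004,0],[0,0,0,0.005,0],[0,0,0,0.006,0],[0,0,0,0.006,0],[0,0,0,0.006,0],[0,0,0,0.006,0]]]'
```

```text
t: 33.25
eef_pos: [494.8, 286.6, 111.0]
tcp_rot: [-3.134, 0.009, 1.563]
ft_force: [1.6, -0.4, -4.7]
opening: 0.145
t: 34.05
eef_pos: [495.0, 286.7, 105.8]
tcp_rot: [-3.136, 0.008, 1.563]
ft_force: [-1.6, 3.3, 5.6]
opening: 0.142
```

```bash
python3 -m pendant '[[[0,0.003,0,0.0015,0],[0,0.006,0,0.0033,0],[0,0.009,0,0.0052,0],[0,0.012,0,0.0073,0],[0,0.015,0,0.0093,0],[0,0.018,0,0.0115,0],[0,0.021,0,0.0135,0],[0,0.024,0,0.0155,0]]]'
python3 - <<'E'
from h import *
s=env.state(); c=env.read_camera("wrist"); print(s["moment"])
T=np.array(c["tool_from_camera"]); R=Ro.from_euler("xyz",s["tcp_rot"]).as_matrix()
V,U=np.mgrid[0:400,0:640]
P=np.stack([(U-c["cx"])/c["fx"],(V-c["cy"])/c["fy"],np.ones_like(U,float)],-1)*c["range_z"][...,None]
W=(P@T[:3,:3].T+T[:3,3])@R.T+s["eef_pos"]
h=(np.abs(W[...,0]-495)<8)&(np.abs(W[...,1]-335)<25)&(W[...,2]>85)&(W[...,2]<130)&(U>300)&(U<350)&(V<225)
p=W[h]; k=np.polyfit(p[:,1],p[:,2],1); print(len(p),"bar slope deg",np.degrees(np.arctan(k[0])),p[:,2].mean())
m=(W[...,2]>38)&(W[...,2]<60)&(V<225)&(abs(W[...,0]-495)<110)&(abs(W[...,1]-311)<110); p=W[m]; print("walls",len(p),p.min(0).round(1),p.max(0).round(1))
E
```

```text
t: 34.85
eef_pos: [495.3, 309.3, 91.3]
tcp_rot: [-3.136, 0.011, 1.564]
ft_force: [-4.2, -18.2, 46.8]
opening: 0.144
[-3.6420372   0.87115368 -0.05724821]
2205 bar slope deg 0.06574962398211703 102.09776573253276
walls 4896 [412.4 297.7  38. ] [579.4 395.3  59.3]
```

The caddy is flat (bar slope 0.07°, top at 102.1 mm). I'll ease off the pressure, then release and rise.

```bash
python3 -m pendant '[[[0,-0.001,0,-0.001,0],[0,-0.002,0,-0.0018,0],[0,-0.002,0,-0.0022,0],[0.15,-0.002,0,-0.0022,0],[0.25,-0.002,0,-0.0022,0],[0.4,-0.002,0,-0.0022,0],[0.5,-0.002,0,-0.0022,0],[0.5,-0.002,0,-0.0022,0]]]'; python3 -m pendant '[[[0.5,0,0,0,0],[0.5,0,0,0,0],[0.5,0,0,-0.01,0],[0.5,0,0,-0.03,0],[0.5,0,0,-0.06,0],[0.5,0,0,-0.1,0],[0.5,0,0,-0.14,0],[0.5,0,0,-0.16,0]]]'
python3 - <<'E'
from h import *
s=env.state(); c=env.read_camera("wrist"); cv2.imwrite("pics/wf.png",c["image"]); t=env.read_camera("top"); cv2.imwrite("pics/tf.png",t["image"])
T=np.array(c["tool_from_camera"]); R=Ro.from_euler("xyz",s["tcp_rot"]).as_matrix()
V,U=np.mgrid[0:400,0:640]
P=np.stack([(U-c["cx"])/c["fx"],(V-c["cy"])/c["fy"],np.ones_like(U,float)],-1)*c["range_z"][...,None]
W=(P@T[:3,:3].T+T[:3,3])@R.T+s["eef_pos"]; Z=W[...,2]; d=np.hypot(W[...,0]-495,W[...,1]-310)
for n,m in [("handle",(Z>85)&(Z<115)&(d<70)),("walls",(Z>30)&(Z<60)&(d<125))]:
    p=W[m]; print(n,[np.round(a,1) for a in cv2.minAreaRect(p[:,:2].astype(np.float32))],np.percentile(p[:,2],[5,50,95]).round(1))
hsv=cv2.cvtColor(c["image"],cv2.COLOR_BGR2HSV)
red=(cv2.inRange(hsv,(0,150,80),(6,255,255))|cv2.inRange(hsv,(174,150,80),(180,255,255)))
n,l,st,ce=cv2.connectedComponentsWithStats(red)
for i in range(1,n):
    if st[i,4]>30: print("red",st[i,4],np.median(W[l==i],0).round(1))
br=cv2.inRange(hsv,(14,90,70),(28,255,255)); n,l,st,ce=cv2.connectedComponentsWithStats(br)
for i in range(1,n):
    if st[i,4]>30: print("brass",st[i,4],np.median(W[l==i],0).round(1))
# +x compartments floor: things 10+ mm above floor
for nm,x0,x1,y0,y1 in [("keys +x-world,+y",500,570,315,385),("dowels -x-world,-y",420,490,232,305),("plugs +x,-y",500,570,232,305)]:
    m=(W[...,0]>x0)&(W[...,0]<x1)&(W[...,1]>y0)&(W[...,1]<y1)&(d<75)&(Z>12)&(Z<30); p=W[m]; print(nm,len(p),p.mean(0).round(1) if len(p) else "", p.min(0).round() if len(p) else "",p.max(0).round() if len(p) else "")
brass("top")
RT=cv2.Rodrigues(np.array(t["rvec"],float))[0]; Pt=np.stack([(U-t["cx"])/t["fx"],(V-t["cy"])/t["fy"],np.ones_like(U,float)],-1)*t["range_z"][...,None]; Wt=(Pt-np.array(t["tvec"],float).ravel())@RT
for n,c0,z in [("spray",(613.5,-333.7),130),("bottle",(554.5,-168.3),80)]:
    m=(np.hypot(Wt[...,0]-c0[0],Wt[...,1]-c0[1])<60)&(Wt[...,2]>z); p=Wt[m]; print(n,[np.round(a,1) for a in cv2.minAreaRect(p[:,:2].astype(np.float32))],p[:,2].max().round())
E
```

```text
t: 35.7
eef_pos: [494.6, 308.3, 91.7]
tcp_rot: [-3.134, 0.009, 1.563]
ft_force: [0.3, 0.1, 0.1]
opening: 0.43
t: 36.5
eef_pos: [496.4, 310.0, 256.1]
tcp_rot: [-3.139, 0.007, 1.563]
ft_force: [0.2, -0.3, -0.1]
opening: 0.5
handle [array([495.6, 312.2]), array([95.3, 13.6]), np.float64(89.4)] [100.1 102.3 103.7]
walls [array([495.6, 312.4]), array([175.5, 174.9]), np.float64(0.3)] [30.9 43.8 45.7]
red 185 [445.6 323.1  19.6]
red 181 [467.1 323.8  19.5]
brass 62 [672.2 407.   70.3]
brass 274 [628.8 359.   29.5]
brass 243 [624.7 300.3  29.1]
brass 643 [472.8 339.8 352.4]
brass 655 [522.  339.7 352.7]
brass 563 [533.1 331.5 359.1]
keys +x-world,+y 304 [546.3 328.2  17.4] [530. 315.  12.] [570. 343.  20.]
dowels -x-world,-y 461 [473.6 255.7  17.9] [461. 236.  12.] [487. 272.  25.]
plugs +x,-y 2 [502.2 235.5  19.5] [502. 235.  18.] [503. 236.  21.]
top 64 [385. 199.] [ 539.3 -145.1   52.6]
top 11 [410. 213.] [ 504.6 -231.    18.5]
top 4 [408. 222.] [ 477.7 -222.8   19.1]
spray [array([ 613.5, -332.8]), array([62.6, 61.7]), np.float64(27.4)] 192.0
bottle [array([ 551.2, -170.1]), array([63.9, 54.4]), np.float64(33.1)] 155.0
```

```bash
python3 -c "
from cell import env
print(env.job_done())"
```

```text
the job is handed in; nothing more can be done
None
```

The three brass plugs are in the blue bin and the caddy is back on its mat, upright. I handed the job in at about 36.6 s of the 58 s allowed; no verdict was reported.

**How it went:** I lifted the caddy by its handle. The pendant cannot tilt the tool, so I tipped the caddy by levering its underside on the bin's side-wall rim, to about 31° toward the plugs' corner. Two plugs slid out on the second try. The third stuck against the compartment wall and needed a lift, a small shake and another tip.

**Last checks:**
- **Plugs:** the enlarged picture shows all three in the bin. In the final frame the colour detector found only two of them, but no brass was left in the caddy.
- **Caddy:** it sits flat, with its handle centre at (496, 312) mm against (496, 310.5) at the start. The handle bar's slope was 0.07° just before I let go.
- **Other parts:** the caps, keys and dowels are in their own compartments; I judged two keys and two dowels from visible area, not one by one.
- **Bystanders:** the spray can is where it was within about 1 mm. The bottle measured about 4 mm off, with a larger outline than before. I take that as measurement noise, but I cannot rule out a slight shift. I did not re-measure the spanner; the arm did not go near it.

**What was less than ideal:**
- **Rim tipping:** this leaned on the bin rather than staying clear of it, with readings up to about 50 N.
- **Set-down:** the force reading reached about 47 N as I pressed the tilted caddy flat, firmer than I intended. I eased it off before opening the fingers.

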